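# Put the screw carton away in the roll-top parts bin

### The job

Put the cardboard carton of screws into the roll-top parts bin, standing upright on the bin's floor (set it down, do not drop it in), then roll the slatted cover all the way down until it is fully shut. Leave the jar in the bin and the steel cup beside the carton standing where they are.

Things in the scene. Friction and masses are not known exactly. Their poses are not given: they have to be found in the camera images.
- carton_mid (a point): Centre of the carton of screws, the one loose cardboard box on the bench: a closed box 80 (its x) x 60 (its y) x 50 mm tall (its z), 0.2 to 0.4 kg, standing upright on the bench; this point is 25 mm above its underside. A steel cup stands 125 mm from its centre on its -x side.
- bin: Fixed plywood roll-top parts bin, D-shaped in profile, 344 x 304 mm. Origin: centre of its underside, on the bench; local -x is the open front, +x the rear, y its width, z up. Side cheeks 12 mm thick, half-round (radius 172 mm about the cover's axis). Low front lip x -168 to -156 mm, top at z 42. A fixed curved hood covers the rear from x = 36 mm back.
- bin_space (a point): Middle of the free floor space inside the bin, on the floor's top (bin frame x -100, y 65, z 12 mm). The floor is 280 mm wide (bin y -140 to 140); with the cover open the bin is open from above from bin x -156 to about -45 mm. A jar stands at about bin x -58, y -91.
- shelf_edge (a point): Middle of the lower front edge of a plank shelf with stock, fixed over the bin's rear half: underside at z 333 mm, bin x 0 to 210, y -180 to 60 mm, posts behind the bin. No room for an upright gripper at the open cover's pull: come with the tool leaning back to the bin's front, 30 to 45 degrees from vertical. A lean of 20 degrees that way also helps when setting the carton down.
- cover (a joint): Slatted wooden cover (tambour) on a circular track, rad: 0 shut on the front lip (stop), 1.5 fully open under the hood (stop); starts nearly open. Axis parallel to bin y through bin x 0, z 40 mm; slats at radius 160. At q the pull's centre is at bin x = -195 cos(q+0.14), y = 0, z = 40+195 sin(q+0.14) mm. Friction holds it where left; it takes about 2 to 8 N at the pull.
- cover_pull (a point): Centre of the cover's steel pull: round bar 22 mm in diameter, 36 mm long, parallel to bin y, 35 mm off the slats on a neck 22 mm wide (y), 10 mm thick. Take it by its flat ends, 36 mm apart along bin y: it can turn in the fingers as the cover rolls, so the tool may keep its tilt. About 235 mm above the bench when open, 67 mm when shut.
- jar: Bystander: glass jar 54 mm across, 75 mm tall, standing in the bin. Origin at its foot.
- tin: Bystander: open steel cup 68 mm across, 85 mm tall, beside the carton. Origin at its foot.
Mind the look-alikes: they are no part of the job. Leave any orange look-alike of the part that bears carton_mid alone.

How it is judged:
By the outcome, as a careful person would: the job done as asked, in the order asked, and still so for the second after the job is handed in, with the robot touching nothing.
It also fails if it takes over 45 s, if anything falls off the work surface, if the arm or the gripper's body presses on something with over 40 N, if the wrist force passes 120 N, or if a joint passes its speed limit or range.

### The arm

A 6-joint arm with a two-finger parallel gripper is mounted at the origin on the work surface. World frame = base frame: x ahead of the robot, y to its left, z up, the work surface at z = 0. Lengths are in m, angles in rad, forces in N, time in s.
With the tool pointing down it reaches from about 0.35 to 0.975 m from the base axis. Payload 4.9 kg.
Tool frame: the origin (TCP) lies midway between the tips of the shut fingers; the grasp point (between the pads) lies 19 mm behind it; z points along the fingers, y is the line along which they close (so a half turn about z gives the same grasp; the last joint's range is limited). The gripper opens to 85 mm and grips with 20 to 120 N. Pads are 22 mm wide; open, the fingers measure 114 mm over their backs; the gripper's body (76 mm by 85 mm) begins 54 mm behind the grasp point. The pads swing forward as they close: fully open they stand 13 mm farther back than shut.
Start: joints at [-1.415, 0.053, 1.613, -0, 1.476, -0.119], TCP at [0.17, -0.602, 0.231] pointing down, gripper open.
Joint ranges: [-3.01, 3.01], [-1.01, 2.22], [0.06, 2.58], [-1.02, 4.17], [0.09, 2.62], [-3.14, 3.14]. Speed limits (rad/s): [2.57, 2.57, 3.14, 3.14, 3.14, 3.14].

### API

Orientations are given as a rotation vector (axis times angle).
In Python, from station import ctrl gives the robot as it stands.
- The arm moves only by the shell command python3 -m handwheel 'ROWS' [FORCE]. ROWS is JSON, a list of rows, each an object with "gripper": the gripper command: -1 is fully open, 1 is shut, values between are in proportion; "offset": the shift along the tool's x, y, z in mm, a list of three; "rotation": the turn, a rotation vector about the tool's x, y, z in rad, a list of three. A call has exactly 8 rows; each row is the pose to reach, as a shift and turn from the pose commanded when the call began, along the tool's axes at that moment; what a row does not reach only later rows make up. A row lasts 1/8 s, in which the tool goes at most 62.5 mm and 10.7 degrees, less where a joint would pass 70% of its speed; a pose out of reach is approached as far as the arm can. A call with a gripper value outside its range is refused whole. The fingers move at their own pace and stop on an object; FORCE is the grip in N (left out, the last holds). Time passes only in rows, so rows that repeat a pose let the fingers close, or fill a call up. It gives the time, the measured TCP pose, the force, the opening and the grip force at its end, in the units of the state.
- ctrl.get_obs(): the state, without advancing time (a new reading comes with each control period).
- ctrl.get_image(name): name is "side" or "top"; returns a dict with "image" (420x560x3 uint8, red, green, blue), "fovy" (degrees; the focal length in pixels is half the picture's height over the tangent of half this angle, whatever the lens; pixels are square), "cx", "cy" (the principal point, pixels), "xyz" and "attitude" of the camera in the world. Camera axes: x right, y up, looking along -z (the intrinsics and any distortion apply to the point x, -y, -z); pixel columns grow to the right and rows downward; lengths in m; the calibration is good to about 2 mm. A picture is of the moment at which its call begins. There is no depth.
- ctrl.finish_job(): hands the job in; it is judged then, once.
The state is a dict: "t": time; "q": joint angles; "dq": joint speeds; "effort": joint torques, N m; "tool_pos": TCP position; "tool_rot": TCP orientation; "contact_force": force on the tool from outside, world axes, zero at the start; "wrist_torque": the same for the moment, N m; "opening": finger opening in m; "grip_force": force on a finger pad.
Only numpy, scipy, OpenCV 4.12 (cv2) and the standard library are available. Lean on these libraries where they do the work, as an engineer would, in place of code of your own. Each camera call takes 0.05 s, during which the arm holds its last target. There are 200 camera calls.

## Working session

There is one attempt and no reset: what is moved stays moved. The work goes in short steps, Python scripts to look and compute and a shell command to move; the robot and the scene stay as the last step left them, time stands still between calls to the robot, and variables do not carry over. Pictures are saved under pics/ and viewed, at most 10 in all, crops included, and the job is handed in when it is done.

```bash
ls; mkdir -p pics; python3 - <<'E'
from station import ctrl
import cv2
for n in("side","top"):
    d=ctrl.get_image(n); cv2.imwrite(f"pics/{n}0.png",d["image"][:,:,::-1])
    print({k:v for k,v in d.items() if k!="image"})
print(ctrl.get_obs())
E
```

```text
pics
{'fovy': 50.07642013973877, 'cx': 275.47376068203977, 'cy': 211.30034176487843, 'xyz': array([ 1.0230818 , -0.75157848,  0.88663649]), 'attitude': array([0.84975412, 0.28651649, 0.57298813])}
{'fovy': 42.64103440137802, 'cx': 275.9084018979962, 'cy': 199.11962943350073, 'xyz': array([ 0.36264554, -0.10777674,  1.58194443]), 'attitude': array([ 0.12332128, -0.0931502 , -1.58843988])}
{'t': 0.1, 'q': array([-1.41496732e+00,  5.32931295e-02,  1.61414004e+00, -3.61986801e-05,
        1.47601390e+00, -1.18976498e-01]), 'dq': array([ 3.45724788e-04, -3.75337352e-05, -3.70740073e-03, -3.27135486e-04,
        8.19706705e-04,  9.98395417e-04]), 'effort': array([ 5.60978351e-04, -3.94901991e+01, -3.71362925e+01, -8.63477089e-05,
        3.93830225e-03, -1.42764819e-05]), 'tool_pos': array([ 0.16951688, -0.60098894,  0.23019449]), 'tool_rot': array([-3.11014669e+00, -4.30058011e-01,  1.10196970e-04]), 'contact_force': array([-0.56469204,  0.49299378,  0.00454733]), 'wrist_torque': array([ 0.04002351, -0.02484193,  0.00935726]), 'grip_force': 0.0, 'opening': 0.08567830903822998}
```

View pics/side0.png

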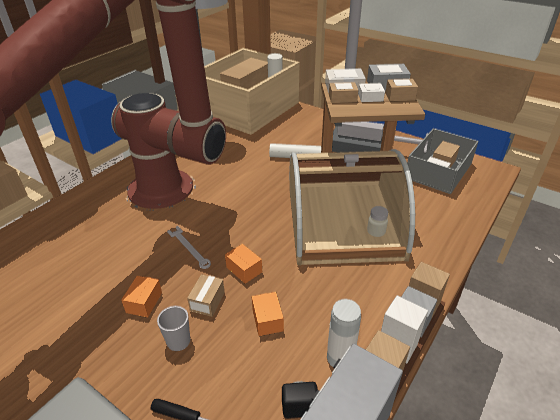

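View pics/top0.png

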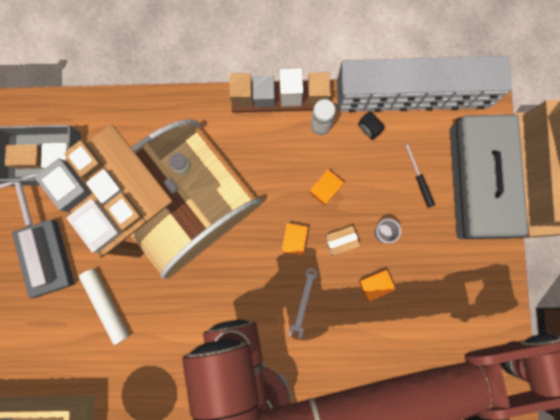

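Side view: the carton with a white label is at (207,296), the cup is at (175,328), and three plain orange look-alikes are at (142,297), (244,263) and (268,313). Top view: the carton is at (343,240), the cup at (388,230), and the orange boxes at (326,186), (295,238) and (377,285). The labelled brown box beside the cup is the one meant: it is cardboard-coloured rather than orange, and the cup is on its -x side. I'll confirm it in an enlarged crop.

```bash
cat > h.py <<'E'
import numpy as np, cv2
from scipy.spatial.transform import Rotation as R
def cam(d):
    f=210/np.tan(np.radians(d["fovy"])/2); return f,d["cx"],d["cy"],np.array(d["xyz"]),R.from_rotvec(d["attitude"]).as_matrix()
def ray(d,u,v):
    f,cx,cy,p,A=cam(d); return p,A@np.array([(u-cx)/f,-(v-cy)/f,-1])
def onz(d,u,v,z):
    p,r=ray(d,u,v); return p+r*(z-p[2])/r[2]
def proj(d,P):
    f,cx,cy,p,A=cam(d); c=(np.atleast_2d(P)-p)@A; return np.c_[cx-f*c[:,0]/c[:,2],cy+f*c[:,1]/c[:,2]]
E
python3 - <<'E'
from h import *
from station import ctrl
import pickle
D={n:ctrl.get_image(n) for n in("side","top")}
pickle.dump(D,open("d0.pkl","wb"))
t=D["top"]["image"][:,:,::-1]; s=D["side"]["image"][:,:,::-1]
cv2.imwrite("pics/tc.png",cv2.resize(t[110:290,130:400],None,fx=2.96,fy=2.96,interpolation=cv2.INTER_CUBIC)[:600,:800])
cv2.imwrite("pics/sc.png",cv2.resize(s[140:360,130:420],None,fx=2.7,fy=2.7,interpolation=cv2.INTER_CUBIC)[:600,:800])
E
```

```text
(no output)
```

View pics/tc.png

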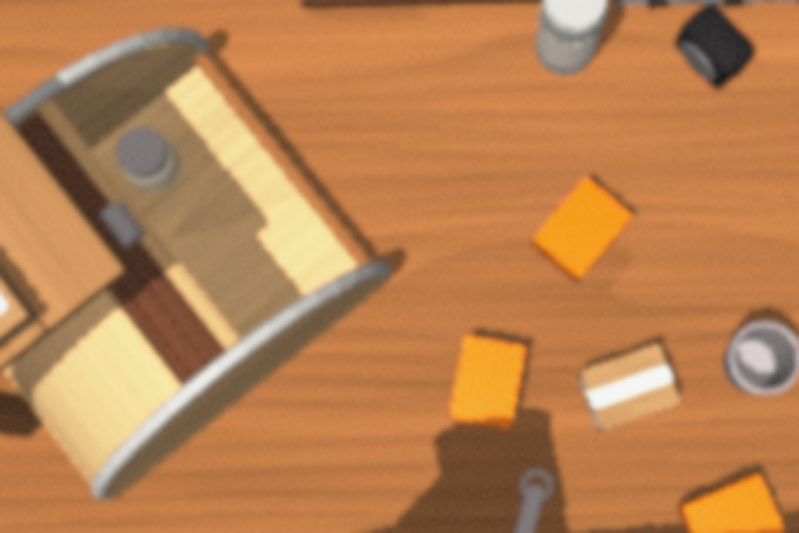

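View pics/sc.png

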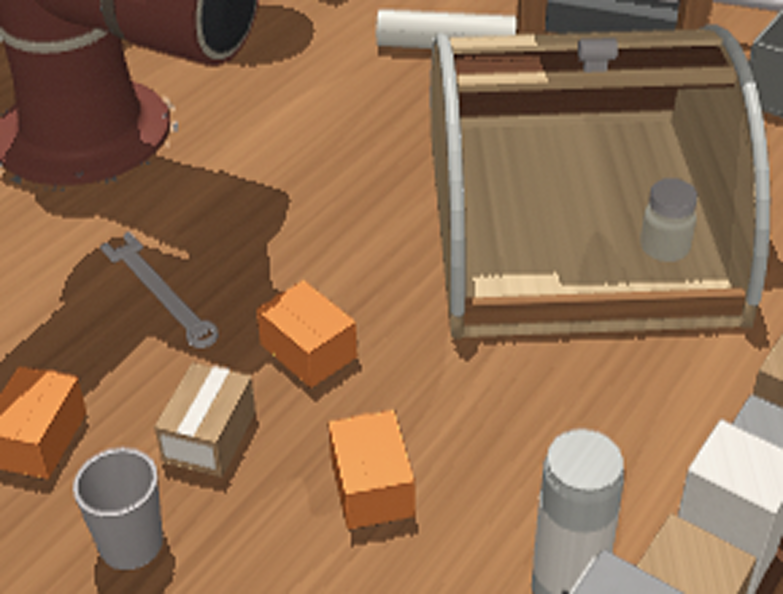

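Both crops show that the white-labelled cardboard box beside the cup is the only non-orange one, so that is the carton. In the top crop its top face has corners near (581,381), (661,341), (679,384) and (599,428). The bin's front lip runs (207,50)–(385,262) in the top crop, and the pull is at (123,224) in the top crop and (598,55) in the side crop. The jar is at the far -y side, so the +y half is free.

```bash
python3 - <<'E'
from h import *
import pickle
from scipy.optimize import least_squares
D=pickle.load(open("d0.pkl","rb")); T,S=D["top"],D["side"]
tc=lambda u,v:np.array([130+u/2.96,110+v/2.96]); sc=lambda u,v:np.array([130+u/2.7,140+v/2.7])
def W(p,P):
    c,s=np.cos(p[2]),np.sin(p[2]); P=np.array(P)/1e3; return np.array([p[0]+c*P[0]-s*P[1],p[1]+s*P[0]+c*P[1],P[2]])
def pull(q): return (-195*np.cos(q+.14),0,40+195*np.sin(q+.14))
obs=[(S,sc(455,335),(-172,152,0)),(S,sc(753,327),(-172,-152,0)),(S,sc(598,53),None),(T,tc(122,224),None),
 (S,sc(468,302),(-168,140,42)),(S,sc(746,296),(-168,-140,42)),(T,tc(383,260),(-168,140,42)),(T,tc(208,52),(-168,-140,42))]
def f(p): return np.concatenate([proj(d,W(p,P or pull(p[3])))[0]-uv for d,uv,P in obs])
r=least_squares(f,[.5,.15,2.2,1.4],loss="soft_l1"); p=r.x; print("bin",p,"\n",f(p).reshape(-1,2).round(1))
print("space",W(p,(-100,65,12)),"pull",W(p,pull(p[3])),"jar",W(p,(-58,-91,0)))
# carton: label+cardboard top-face corners
c=np.array([onz(T,*tc(u,v),.05) for u,v in((581,381),(661,341),(679,384),(599,428))]);print(c.round(3),c.mean(0))
c2=np.array([onz(S,*sc(u,v),.05) for u,v in((184,365),(254,374),(218,443),(160,430))]);print(c2.round(3),c2.mean(0))
print("cup",onz(T,*tc(764,357),.085))
img=T["image"][:,:,::-1].copy()
out=[]
for d in(T,S):
    im=d["image"][:,:,::-1].copy()
    for P in [(-168,y,42) for y in(-140,140)]+[(-172,y,0) for y in(-152,152)]+[(-172*np.cos(a),y,40+172*np.sin(a)) for a in np.linspace(0,3.14,12) for y in(-152,152)]+[pull(p[3]),(-100,65,12),(0,-180,333),(0,60,333),(-58,-91,75)]:
        u=proj(d,W(p,P))[0]; cv2.circle(im,tuple(u.round().astype(int)),2,(0,255,0),-1)
    out.append(im)
a=out[0][90:290,40:290];b=out[1][90:290,230:480]
cv2.imwrite("pics/ov.png",cv2.resize(np.hstack([a,b]),None,fx=1.6,fy=1.6))
pickle.dump(p,open("bin.pkl","wb"))
E
```

```text
bin [0.58310349 0.19260673 2.23659545 1.36213414] 
 [[-1.   2.1]
 [ 0.1  0.3]
 [-0.3 -0.8]
 [ 0.1 -0.7]
 [-1.2  2. ]
 [ 0.5 -0.2]
 [-2.2  1.4]
 [-2.7 -0.9]]
space [0.59375475 0.07381468 0.012     ] pull [0.59136729 0.18208548 0.23454052] jar [0.69049391 0.20320376 0.        ]
[[ 0.458 -0.221  0.05 ]
 [ 0.495 -0.299  0.05 ]
 [ 0.453 -0.315  0.05 ]
 [ 0.413 -0.237  0.05 ]] [ 0.45492771 -0.26818242  0.05      ]
[[ 0.408 -0.245  0.05 ]
 [ 0.469 -0.216  0.05 ]
 [ 0.495 -0.295  0.05 ]
 [ 0.444 -0.314  0.05 ]] [ 0.45389086 -0.26744989  0.05      ]
cup [ 0.47501418 -0.39067317  0.085     ]
```

View pics/ov.png

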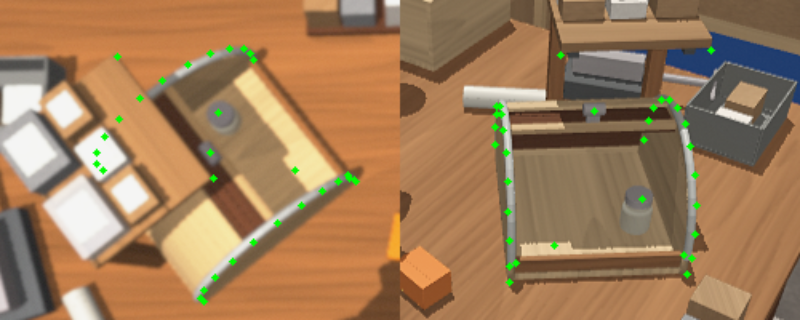

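The overlay lands on the rims, the pull, the jar lid and the shelf edge, so the bin pose is good to a few mm. Next is a helper that turns a target into tool-axis moves, then the approach.

```bash
cat >> h.py <<'E'
import pickle
def Rt(yaw,lean):  # tool x along yaw, top leaning to -x
    c=np.array([np.cos(yaw),np.sin(yaw),0]); z=np.sin(lean)*c-np.cos(lean)*np.array([0,0,1]); y=np.cross([0,0,1],c)*-1
    return np.c_[np.cross(y,z),y,z]
def go(*targets):  # (pos, yaw deg, lean deg): offsets (mm) and turns from the pose now
    from station import ctrl
    o=ctrl.get_obs(); p=np.array(o["tool_pos"]); A=R.from_rotvec(o["tool_rot"]).as_matrix()
    print("t",round(o["t"],2),"p",p.round(4),"F",np.round(o["contact_force"],1),"open",round(o["opening"],4),"grip",round(o["grip_force"],1),"q",np.round(o["q"],2))
    for P,y,l in targets:
        B=Rt(np.radians(y),np.radians(l)); print((A.T@(np.array(P)-p)*1e3).round(0),R.from_matrix(A.T@B).as_rotvec().round(3))
def binW(P):
    p=pickle.load(open("bin.pkl","rb")); c,s=np.cos(p[2]),np.sin(p[2]); P=np.array(P)/1e3
    return np.array([p[0]+c*P[0]-s*P[1],p[1]+s*P[0]+c*P[1],P[2]])
E
python3 -c "
from h import *
go(((.454,-.268,.2),115,20),((.454,-.268,.13),115,20))"
```

```text
t 0.2 p [ 0.1695 -0.6012  0.2305] F [-0.7  0.   0.6] open 0.0853 grip 0.0 q [-1.42  0.05  1.61  0.    1.48 -0.12]
[ 364. -243.   31.] [ 0.301  0.256 -1.713]
[ 364. -243.  101.] [ 0.301  0.256 -1.713]
```

```bash
python3 -m handwheel '[{"gripper":-1,"offset":[50,-33,5],"rotation":[0.03,0.026,-0.18]},{"gripper":-1,"offset":[100,-67,10],"rotation":[0.06,0.05,-0.35]},{"gripper":-1,"offset":[150,-100,14],"rotation":[0.09,0.077,-0.52]},{"gripper":-1,"offset":[200,-134,18],"rotation":[0.12,0.1,-0.69]},{"gripper":-1,"offset":[250,-167,22],"rotation":[0.15,0.13,-0.86]},{"gripper":-1,"offset":[300,-200,26],"rotation":[0.18,0.154,-1.03]},{"gripper":-1,"offset":[350,-234,30],"rotation":[0.21,0.18,-1.2]},{"gripper":-1,"offset":[364,-243,31],"rotation":[0.24,0.205,-1.37]}]' 40
python3 -c "
from h import *
go(((.454,-.268,.13),115,20))"
```

```text
t: 1.2
tool_pos: [0.4552, -0.2661, 0.1998]
tool_rot: [-1.942, -2.134, -0.229]
contact_force: [0.0, -0.5, 0.4]
opening: 0.0855
grip_force: 0.0
t 1.2 p [ 0.4552 -0.2661  0.1998] F [ 0.  -0.5  0.4] open 0.0855 grip 0.0 q [-0.75 -0.01  1.75  0.15  1.65 -0.85]
[-22.   2.  66.] [ 0.059  0.051 -0.334]
```

```bash
python3 -m handwheel '[{"gripper":-1,"offset":[-11,1,33],"rotation":[0.03,0.026,-0.17]},{"gripper":-1,"offset":[-22,2,66],"rotation":[0.059,0.051,-0.334]},{"gripper":-1,"offset":[-22,2,66],"rotation":[0.059,0.051,-0.334]},{"gripper":-1,"offset":[-22,2,66],"rotation":[0.059,0.051,-0.334]},{"gripper":-1,"offset":[-22,2,66],"rotation":[0.059,0.051,-0.334]},{"gripper":-1,"offset":[-22,2,66],"rotation":[0.059,0.051,-0.334]},{"gripper":-1,"offset":[-22,2,66],"rotation":[0.059,0.051,-0.334]},{"gripper":-1,"offset":[-22,2,66],"rotation":[0.059,0.051,-0.334]}]'
python3 - <<'E'
from h import *
from station import ctrl
go(((.454,-.268,.004),115,20))
S,T=ctrl.get_image("side"),ctrl.get_image("top")
a=cv2.resize(S["image"][230:370,100:240,::-1],(400,400));b=cv2.resize(T["image"][170:310,290:430,::-1],(400,400))
cv2.imwrite("pics/g1.png",np.hstack([a,b]))
E
```

```text
t: 2.2
tool_pos: [0.4528, -0.2715, 0.131]
tool_rot: [-1.536, -2.386, -0.268]
contact_force: [0.2, 0.8, 0.3]
opening: 0.0853
grip_force: 0.0
t 2.2 p [ 0.4528 -0.2715  0.131 ] F [0.2 0.8 0.3] open 0.0853 grip 0.0 q [-0.75  0.11  1.75  0.13  1.6  -1.19]
[-41.   3. 120.] [ 0.002  0.002 -0.009]
```

View pics/g1.png

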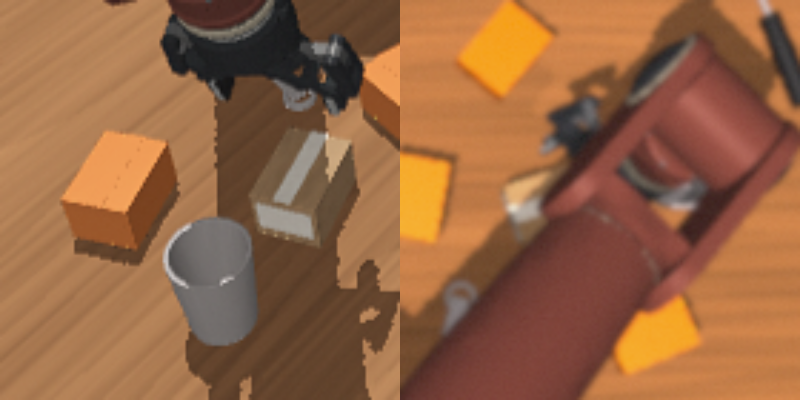

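The side crop shows the gripper above the carton: fingertips at about (220,90) and (345,100), straddling the carton's y-sides, with the cup clear at (210,280). Now I descend.

```bash
python3 -m handwheel '[{"gripper":-1,"offset":[-7,3,20],"rotation":[0.002,0.002,-0.009]},{"gripper":-1,"offset":[-14,3,40],"rotation":[0.002,0.002,-0.009]},{"gripper":-1,"offset":[-20,3,60],"rotation":[0.002,0.002,-0.009]},{"gripper":-1,"offset":[-26,3,75],"rotation":[0.002,0.002,-0.009]},{"gripper":-1,"offset":[-31,3,90],"rotation":[0.002,0.002,-0.009]},{"gripper":-1,"offset":[-35,3,102],"rotation":[0.002,0.002,-0.009]},{"gripper":-1,"offset":[-38,3,111],"rotation":[0.002,0.002,-0.009]},{"gripper":-1,"offset":[-41,3,120],"rotation":[0.002,0.002,-0.009]}]'
python3 - <<'E'
from h import *
from station import ctrl
go(((.454,-.268,.004),115,20))
S=ctrl.get_image("side")
cv2.imwrite("pics/g2.png",cv2.resize(S["image"][230:370,100:280,::-1],(720,560)))
E
```

```text
t: 3.3
tool_pos: [0.4547, -0.2684, 0.0037]
tool_rot: [-1.523, -2.392, -0.269]
contact_force: [-0.1, 0.6, -0.5]
opening: 0.0857
grip_force: 0.0
t 3.3 p [ 0.4547 -0.2684  0.0037] F [-0.1  0.6 -0.5] open 0.0857 grip 0.0 q [-0.74  0.28  1.8   0.13  1.39 -1.23]
[ 1. -0. -0.] [0.    0.001 0.   ]
```

View pics/g2.png

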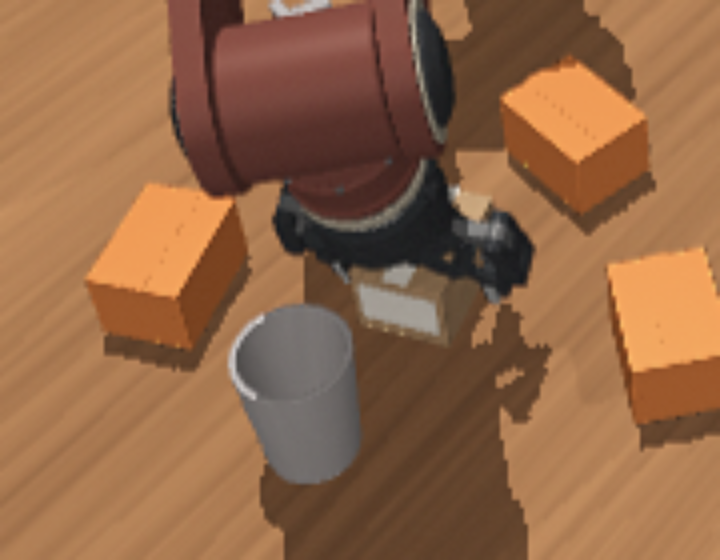

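The crop shows the carton between the fingers, with its label end at (400,310), and the cup untouched. Closing now.

```bash
python3 -m handwheel '[{"gripper":1,"offset":[0,0,0],"rotation":[0,0,0]},{"gripper":1,"offset":[0,0,0],"rotation":[0,0,0]},{"gripper":1,"offset":[0,0,0],"rotation":[0,0,0]},{"gripper":1,"offset":[0,0,0],"rotation":[0,0,0]},{"gripper":1,"offset":[0,0,0],"rotation":[0,0,0]},{"gripper":1,"offset":[0,0,0],"rotation":[0,0,0]},{"gripper":1,"offset":[0,0,0],"rotation":[0,0,0]},{"gripper":1,"offset":[0,0,0],"rotation":[0,0,0]}]' 50
python3 - <<'E'
from h import *
go(((.454,-.268,.1),115,20),((.454,-.268,.2),115,20))
E
```

```text
t: 4.35
tool_pos: [0.4551, -0.2689, 0.005]
tool_rot: [-1.524, -2.393, -0.268]
contact_force: [-0.6, -2.0, 5.5]
opening: 0.0604
grip_force: 51.4
t 4.35 p [ 0.4551 -0.2689  0.005 ] F [-0.6 -2.   5.5] open 0.0604 grip 51.4 q [-0.74  0.28  1.8   0.13  1.39 -1.23]
[ 34.  -1. -89.] [0.001 0.002 0.   ]
[  68.   -0. -183.] [0.001 0.002 0.   ]
```

```bash
python3 -m handwheel '[{"gripper":1,"offset":[6,0,-15],"rotation":[0,0,0]},{"gripper":1,"offset":[14,0,-37],"rotation":[0,0,0]},{"gripper":1,"offset":[24,0,-65],"rotation":[0,0,0]},{"gripper":1,"offset":[36,0,-97],"rotation":[0,0,0]},{"gripper":1,"offset":[48,0,-130],"rotation":[0,0,0]},{"gripper":1,"offset":[60,0,-160],"rotation":[0,0,0]},{"gripper":1,"offset":[68,0,-183],"rotation":[0,0,0]},{"gripper":1,"offset":[75,0,-202],"rotation":[0,0,0]}]'
python3 - <<'E'
from h import *
go((binW((-260,65,210)),128,20),(binW((-100,65,210)),128,20))
E
```

```text
t: 5.35
tool_pos: [0.4535, -0.2664, 0.2201]
tool_rot: [-1.522, -2.391, -0.269]
contact_force: [-0.4, 0.7, -3.8]
opening: 0.0604
grip_force: 51.5
t 5.35 p [ 0.4535 -0.2664  0.2201] F [-0.4  0.7 -3.8] open 0.0604 grip 51.5 q [-0.74  0.03  1.68  0.13  1.75 -1.18]
[ 84. 307.  41.] [ 0.077 -0.001 -0.213]
[230. 271.  95.] [ 0.077 -0.001 -0.213]
```

```bash
python3 -m handwheel '[{"gripper":1,"offset":[10,37,5],"rotation":[0.009,0,-0.025]},{"gripper":1,"offset":[22,81,11],"rotation":[0.02,0,-0.055]},{"gripper":1,"offset":[36,130,17],"rotation":[0.033,0,-0.09]},{"gripper":1,"offset":[49,180,24],"rotation":[0.045,0,-0.125]},{"gripper":1,"offset":[61,225,30],"rotation":[0.056,0,-0.155]},{"gripper":1,"offset":[71,262,35],"rotation":[0.066,0,-0.183]},{"gripper":1,"offset":[79,290,39],"rotation":[0.073,-0.001,-0.2]},{"gripper":1,"offset":[84,307,41],"rotation":[0.077,-0.001,-0.213]}]'
python3 - <<'E'
from h import *
go((binW((-100,65,205)),128,20))
E
```

```text
t: 6.35
tool_pos: [0.6928, -0.0514, 0.2084]
tool_rot: [-1.233, -2.534, -0.217]
contact_force: [0.2, -0.9, -3.4]
opening: 0.0603
grip_force: 51.4
t 6.35 p [ 0.6928 -0.0514  0.2084] F [ 0.2 -0.9 -3.4] open 0.0603 grip 51.4 q [-0.26  0.39  1.29  0.21  1.74 -0.92]
[149.  -1.  58.] [-0.002 -0.001  0.001]
```

```bash
python3 -m handwheel '[{"gripper":1,"offset":[12,0,5],"rotation":[0,0,0]},{"gripper":1,"offset":[34,0,13],"rotation":[0,0,0]},{"gripper":1,"offset":[60,-1,23],"rotation":[0,0,0]},{"gripper":1,"offset":[88,-1,34],"rotation":[0,0,0]},{"gripper":1,"offset":[115,-1,45],"rotation":[0,0,0]},{"gripper":1,"offset":[136,-1,53],"rotation":[0,0,0]},{"gripper":1,"offset":[149,-1,58],"rotation":[0,0,0]},{"gripper":1,"offset":[149,-1,58],"rotation":[0,0,0]}]'
python3 - <<'E'
from h import *
from station import ctrl
go((binW((-100,65,60)),128,20),(binW((-100,65,22)),128,20))
S,T=ctrl.get_image("side"),ctrl.get_image("top")
a=cv2.resize(S["image"][90:290,240:440,::-1],(400,400));b=cv2.resize(T["image"][90:290,100:300,::-1],(400,400))
cv2.imwrite("pics/p1.png",np.hstack([a,b]))
E
```

```text
t: 7.35
tool_pos: [0.5931, 0.0727, 0.2062]
tool_rot: [-1.236, -2.536, -0.218]
contact_force: [0.3, -0.9, -3.9]
opening: 0.0607
grip_force: 51.5
t 7.35 p [0.5931 0.0727 0.2062] F [ 0.3 -0.9 -3.9] open 0.0607 grip 51.5 q [-0.12  0.14  1.59  0.25  1.66 -0.79]
[-49.   1. 138.] [0.    0.001 0.001]
[-62.   1. 173.] [0.    0.001 0.001]
```

View pics/p1.png

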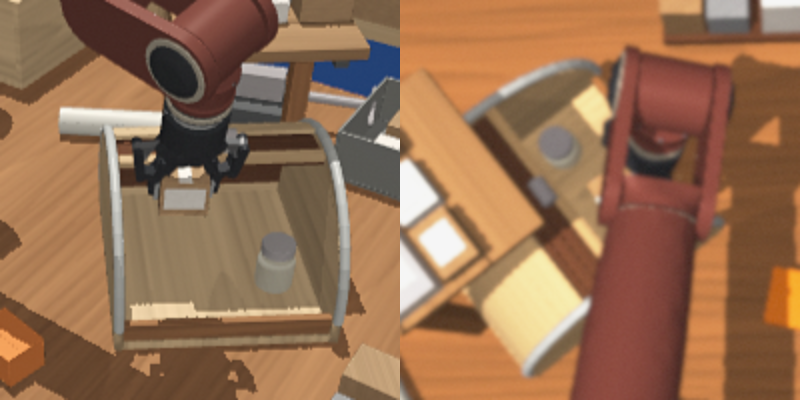

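The side crop shows the carton level in the gripper over the free +y half. The jar, at (277,262), is well clear, and the top crop shows the arm clear of the shelf. Now I lower it.

```bash
python3 -m handwheel '[{"gripper":1,"offset":[-5,2,14],"rotation":[0,0,0]},{"gripper":1,"offset":[-12,4,34],"rotation":[0,0,0]},{"gripper":1,"offset":[-20,6,56],"rotation":[0,0,0]},{"gripper":1,"offset":[-28,7,79],"rotation":[0,0,0]},{"gripper":1,"offset":[-36,7,101],"rotation":[0,0,0]},{"gripper":1,"offset":[-43,7,120],"rotation":[0,0,0]},{"gripper":1,"offset":[-49,7,138],"rotation":[0,0,0]},{"gripper":1,"offset":[-54,7,151],"rotation":[0,0,0]}]'
python3 - <<'E'
from h import *
go((binW((-100,58,25)),128,20),(binW((-100,58,12)),128,20))
E
```

```text
t: 8.45
tool_pos: [0.5984, 0.0775, 0.0443]
tool_rot: [-1.236, -2.535, -0.218]
contact_force: [-0.0, -0.7, -2.9]
opening: 0.0609
grip_force: 51.6
t 8.45 p [0.5984 0.0775 0.0443] F [-0.  -0.7 -2.9] open 0.0609 grip 51.6 q [-0.11  0.32  1.67  0.25  1.41 -0.85]
[-7.  1. 18.] [ 0.  0. -0.]
[-11.   1.  30.] [ 0.  0. -0.]
```

```bash
python3 -m handwheel '[{"gripper":1,"offset":[-2,0,6],"rotation":[0,0,0]},{"gripper":1,"offset":[-4,0,11],"rotation":[0,0,0]},{"gripper":1,"offset":[-6,0,15],"rotation":[0,0,0]},{"gripper":1,"offset":[-7,0,18],"rotation":[0,0,0]},{"gripper":1,"offset":[-7.5,0,20],"rotation":[0,0,0]},{"gripper":1,"offset":[-8,0,22],"rotation":[0,0,0]},{"gripper":1,"offset":[-8.5,0,23.5],"rotation":[0,0,0]},{"gripper":1,"offset":[-9,0,24.5],"rotation":[0,0,0]}]'
```

```text
t: 9.45
tool_pos: [0.5988, 0.0774, 0.0195]
tool_rot: [-1.237, -2.535, -0.218]
contact_force: [0.1, 0.3, -4.2]
opening: 0.0604
grip_force: 51.5
```

```bash
python3 -m handwheel '[{"gripper":1,"offset":[-0.3,0,1],"rotation":[0,0,0]},{"gripper":1,"offset":[-0.5,0,1.5],"rotation":[0,0,0]},{"gripper":1,"offset":[-0.7,0,2],"rotation":[0,0,0]},{"gripper":1,"offset":[-0.9,0,2.5],"rotation":[0,0,0]},{"gripper":1,"offset":[-1,0,3],"rotation":[0,0,0]},{"gripper":1,"offset":[-1,0,3],"rotation":[0,0,0]},{"gripper":1,"offset":[-1,0,3],"rotation":[0,0,0]},{"gripper":1,"offset":[-1,0,3],"rotation":[0,0,0]}]'
```

```text
t: 10.45
tool_pos: [0.5988, 0.0774, 0.017]
tool_rot: [-1.236, -2.535, -0.218]
contact_force: [-3.2, -1.1, 4.5]
opening: 0.0603
grip_force: 51.8
```

Contact: Fz changed sign from -4 to +4.5 N. I release, then retreat upward.

```bash
python3 -m handwheel '[{"gripper":-0.8,"offset":[0,0,0],"rotation":[0,0,0]},{"gripper":-0.8,"offset":[0,0,0],"rotation":[0,0,0]},{"gripper":-0.8,"offset":[0,0,0],"rotation":[0,0,0]},{"gripper":-0.8,"offset":[0,0,0],"rotation":[0,0,0]},{"gripper":-0.8,"offset":[0,0,0],"rotation":[0,0,0]},{"gripper":-0.8,"offset":[0,0,0],"rotation":[0,0,0]},{"gripper":-0.8,"offset":[3,0,-9],"rotation":[0,0,0]},{"gripper":-0.8,"offset":[8,0,-23],"rotation":[0,0,0]}]'
python3 -c "
from h import *
go((binW((-100,58,210)),128,20))"
```

```text
t: 11.45
tool_pos: [0.5987, 0.0772, 0.0413]
tool_rot: [-1.237, -2.535, -0.218]
contact_force: [-0.2, -0.5, 0.2]
opening: 0.0767
grip_force: 0.0
t 11.45 p [0.5987 0.0772 0.0413] F [-0.2 -0.5  0.2] open 0.0767 grip 0.0 q [-0.11  0.33  1.67  0.25  1.4  -0.85]
[  58.    1. -158.] [ 0.  0. -0.]
```

```bash
python3 -m handwheel '[{"gripper":-0.8,"offset":[9,0,-24],"rotation":[0,0,0]},{"gripper":-0.8,"offset":[20,0,-54],"rotation":[0,0,0]},{"gripper":-0.8,"offset":[32,0,-88],"rotation":[0,0,0]},{"gripper":-0.8,"offset":[44,0,-120],"rotation":[0,0,0]},{"gripper":-0.8,"offset":[55,0,-150],"rotation":[0,0,0]},{"gripper":-0.8,"offset":[64,0,-175],"rotation":[0,0,0]},{"gripper":-0.8,"offset":[72,0,-197],"rotation":[0,0,0]},{"gripper":-0.8,"offset":[78,0,-212],"rotation":[0,0,0]}]'
python3 - <<'E'
from h import *
from station import ctrl
go((binW((-90,0,300)),128,42),(binW((-58,0,285)),128,42))
S,T=ctrl.get_image("side"),ctrl.get_image("top")
a=cv2.resize(S["image"][90:290,240:440,::-1],(400,400));b=cv2.resize(T["image"][90:290,100:300,::-1],(400,400))
cv2.imwrite("pics/p2.png",np.hstack([a,b]))
E
```

```text
t: 12.45
tool_pos: [0.5984, 0.0779, 0.2687]
tool_rot: [-1.237, -2.537, -0.219]
contact_force: [0.2, 0.5, -0.3]
opening: 0.077
grip_force: 0.0
t 12.45 p [0.5984 0.0779 0.2687] F [ 0.2  0.5 -0.3] open 0.077 grip 0.0 q [-0.11  0.11  1.51  0.25  1.75 -0.76]
[ 20.  59. -26.] [0.002 0.386 0.001]
[45. 59. -1.] [0.002 0.386 0.001]
```

View pics/p2.png

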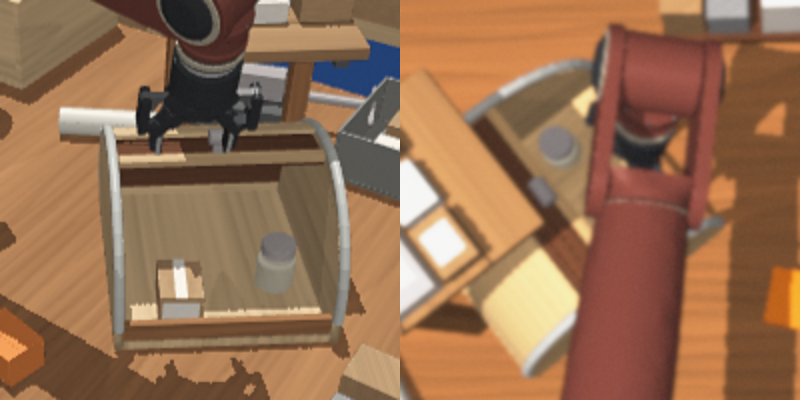

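The carton stands upright on the bin floor at (180,290) in the side crop. The jar has not moved, and the cover pull is at (216,138). Next I go to the pre-grasp at the pull, leaning 42°.

```bash
python3 -m handwheel '[{"gripper":-0.4,"offset":[4,10,-6],"rotation":[0,0.06,0]},{"gripper":-0.4,"offset":[10,25,-14],"rotation":[0,0.16,0]},{"gripper":-0.4,"offset":[16,42,-22],"rotation":[0.001,0.27,0]},{"gripper":-0.4,"offset":[20,54,-26],"rotation":[0.002,0.35,0]},{"gripper":-0.4,"offset":[28,59,-18],"rotation":[0.002,0.386,0]},{"gripper":-0.4,"offset":[38,59,-8],"rotation":[0.002,0.386,0]},{"gripper":-0.4,"offset":[45,59,-1],"rotation":[0.002,0.386,0]},{"gripper":-0.4,"offset":[45,59,-1],"rotation":[0.002,0.386,0]}]'
python3 - <<'E'
from h import *
from station import ctrl
z=np.array([np.sin(np.radians(42)),0,-np.cos(np.radians(42))])
go((binW(np.array([-13,0,234.5])+22*z),128,42))
S,T=ctrl.get_image("side"),ctrl.get_image("top")
a=cv2.resize(S["image"][90:190,300:400,::-1],(400,400));b=cv2.resize(T["image"][130:230,120:220,::-1],(400,400))
cv2.imwrite("pics/p3.png",np.hstack([a,b]))
E
```

```text
t: 13.55
tool_pos: [0.6177, 0.1482, 0.283]
tool_rot: [-1.072, -2.203, -0.41]
contact_force: [-0.3, -0.2, 0.6]
opening: 0.0594
grip_force: 0.0
t 13.55 p [0.6177 0.1482 0.283 ] F [-0.3 -0.2  0.6] open 0.0594 grip 0.0 q [-0.1   0.31  1.35  0.55  1.97 -0.67]
[-0.  0. 87.] [-0.003 -0.001  0.001]
```

View pics/p3.png

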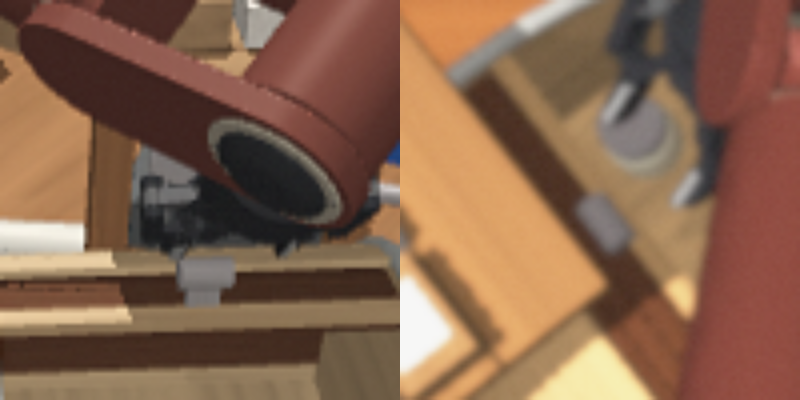

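The fingertips, at (620,105) and (683,195) in the top crop, straddle the line to the pull at (604,222), and the gripper is clear of the shelf. Now I advance along the tool.

```bash
python3 -m handwheel '[{"gripper":-0.4,"offset":[0,0,12],"rotation":[0,0,0]},{"gripper":-0.4,"offset":[0,0,26],"rotation":[0,0,0]},{"gripper":-0.4,"offset":[0,0,40],"rotation":[0,0,0]},{"gripper":-0.4,"offset":[0,0,53],"rotation":[0,0,0]},{"gripper":-0.4,"offset":[0,0,64],"rotation":[0,0,0]},{"gripper":-0.4,"offset":[0,0,74],"rotation":[0,0,0]},{"gripper":-0.4,"offset":[0,0,82],"rotation":[0,0,0]},{"gripper":-0.4,"offset":[0,0,87],"rotation":[0,0,0]}]'
```

```text
t: 14.65
tool_pos: [0.5827, 0.1934, 0.218]
tool_rot: [-1.073, -2.202, -0.411]
contact_force: [-0.2, -0.1, -0.6]
opening: 0.0598
grip_force: 0.0
```

```bash
python3 -m handwheel '[{"gripper":1,"offset":[0,0,0],"rotation":[0,0,0]},{"gripper":1,"offset":[0,0,0],"rotation":[0,0,0]},{"gripper":1,"offset":[0,0,0],"rotation":[0,0,0]},{"gripper":1,"offset":[0,0,0],"rotation":[0,0,0]},{"gripper":1,"offset":[0,0,0],"rotation":[0,0,0]},{"gripper":1,"offset":[0,0,0],"rotation":[0,0,0]},{"gripper":1,"offset":[0,0,0],"rotation":[0,0,0]},{"gripper":1,"offset":[0,0,0],"rotation":[0,0,0]}]' 35
python3 - <<'E'
from h import *
p=pickle.load(open("bin.pkl","rb")); z=np.array([np.sin(np.radians(42)),0,-np.cos(np.radians(42))])
go()
from station import ctrl
o=ctrl.get_obs(); A=R.from_rotvec(o["tool_rot"]).as_matrix()
q0=p[3]; P=lambda q:binW((-195*np.cos(q+.14),0,40+195*np.sin(q+.14)))
for q in np.r_[np.linspace(q0,0,17),-0.015]: print(round(q,3),(A.T@(P(q)-P(q0))*1e3).round(0))
E
```

```text
t: 15.65
tool_pos: [0.5827, 0.1929, 0.2186]
tool_rot: [-1.073, -2.202, -0.411]
contact_force: [-5.3, -2.9, 0.7]
opening: 0.0355
grip_force: 37.2
t 15.65 p [0.5827 0.1929 0.2186] F [-5.3 -2.9  0.7] open 0.0355 grip 37.2 q [-0.04  0.28  1.5   0.56  1.84 -0.69]
1.362 [0. 0. 0.]
1.277 [-13.   0. -10.]
1.192 [-28.   0. -18.]
1.107 [-43.   0. -25.]
1.022 [-58.   0. -31.]
0.936 [-74.   0. -36.]
0.851 [-90.   0. -39.]
0.766 [-107.    0.  -41.]
0.681 [-123.    0.  -42.]
0.596 [-140.    0.  -41.]
0.511 [-156.    0.  -38.]
0.426 [-173.    0.  -35.]
0.341 [-188.    0.  -29.]
0.255 [-204.    0.  -23.]
0.17 [-218.    0.  -15.]
0.085 [-232.    1.   -6.]
0.0 [-246.    1.    4.]
-0.015 [-248.    1.    6.]
```

The pull is held (opening 35.5 mm, grip 37 N). I roll the cover along its arc.

```bash
python3 -m handwheel '[{"gripper":1,"offset":[-6,0,-5],"rotation":[0,0,0]},{"gripper":1,"offset":[-13,-1,-10],"rotation":[0,0,0]},{"gripper":1,"offset":[-28,-1,-18],"rotation":[0,0,0]},{"gripper":1,"offset":[-43,-1,-25],"rotation":[0,0,0]},{"gripper":1,"offset":[-58,-1,-31],"rotation":[0,0,0]},{"gripper":1,"offset":[-74,-1,-36],"rotation":[0,0,0]},{"gripper":1,"offset":[-90,-1,-39],"rotation":[0,0,0]},{"gripper":1,"offset":[-107,-1,-41],"rotation":[0,0,0]}]'
python3 - <<'E'
from h import *
go()
from station import ctrl
o=ctrl.get_obs(); A=R.from_rotvec(o["tool_rot"]).as_matrix(); print("Ftool",(A.T@o["contact_force"]).round(1))
P=lambda q:binW((-195*np.cos(q+.14),0,40+195*np.sin(q+.14)))
for q in np.r_[np.linspace(.766,0,10),-0.02]: print(round(q,3),(A.T@(P(q)-P(.766))*1e3).round(0))
E
```

```text
t: 16.65
tool_pos: [0.6472, 0.1092, 0.1773]
tool_rot: [-1.069, -2.199, -0.412]
contact_force: [-6.1, 2.9, 1.7]
opening: 0.0355
grip_force: 35.2
t 16.65 p [0.6472 0.1092 0.1773] F [-6.1  2.9  1.7] open 0.0355 grip 35.2 q [-0.15  0.46  1.34  0.51  1.88 -0.79]
Ftool [ 5.6 -3.   2.9]
0.766 [0. 0. 0.]
0.681 [-17.   0.  -1.]
0.596 [-33.   0.   0.]
0.511 [-50.   0.   3.]
0.426 [-66.   0.   6.]
0.34 [-82.   0.  11.]
0.255 [-97.   0.  18.]
0.17 [-112.    0.   25.]
0.085 [-126.    0.   34.]
0.0 [-139.    0.   44.]
-0.02 [-142.    0.   47.]
```

```bash
python3 -m handwheel '[{"gripper":1,"offset":[-17,-1,-1],"rotation":[0,0,0]},{"gripper":1,"offset":[-33,-1,0],"rotation":[0,0,0]},{"gripper":1,"offset":[-50,-1,3],"rotation":[0,0,0]},{"gripper":1,"offset":[-66,-1,6],"rotation":[0,0,0]},{"gripper":1,"offset":[-82,-1,11],"rotation":[0,0,0]},{"gripper":1,"offset":[-97,-1,18],"rotation":[0,0,0]},{"gripper":1,"offset":[-112,-1,25],"rotation":[0,0,0]},{"gripper":1,"offset":[-126,-1,34],"rotation":[0,0,0]}]'
python3 - <<'E'
from h import *
go()
from station import ctrl
o=ctrl.get_obs(); A=R.from_rotvec(o["tool_rot"]).as_matrix(); print("Ftool",(A.T@o["contact_force"]).round(1))
P=lambda q:binW((-195*np.cos(q+.14),0,40+195*np.sin(q+.14)))
for q in (0.04,0,-.02,-.04): print(round(q,3),(A.T@(P(q)-P(.085))*1e3).round(1))
E
```

```text
t: 17.65
tool_pos: [0.6916, 0.0517, 0.0669]
tool_rot: [-1.074, -2.203, -0.413]
contact_force: [-0.2, 2.0, 3.8]
opening: 0.0351
grip_force: 35.2
t 17.65 p [0.6916 0.0517 0.0669] F [-0.2  2.   3.8] open 0.0351 grip 35.2 q [-0.21  0.68  1.24  0.46  1.8  -0.9 ]
Ftool [ 3.8  1.  -1.6]
0.04 [-7.1  0.   5.2]
0 [-13.1  -0.   10.1]
-0.02 [-16.1  -0.   12.6]
-0.04 [-19.   -0.   15.2]
```

```bash
python3 -m handwheel '[{"gripper":1,"offset":[-4,0,3],"rotation":[0,0,0]},{"gripper":1,"offset":[-7,0,5],"rotation":[0,0,0]},{"gripper":1,"offset":[-10,0,8],"rotation":[0,0,0]},{"gripper":1,"offset":[-13,0,10],"rotation":[0,0,0]},{"gripper":1,"offset":[-15,0,11.5],"rotation":[0,0,0]},{"gripper":1,"offset":[-16,0,12.6],"rotation":[0,0,0]},{"gripper":1,"offset":[-17,0,13.4],"rotation":[0,0,0]},{"gripper":1,"offset":[-17,0,13.4],"rotation":[0,0,0]}]'
```

```text
t: 18.65
tool_pos: [0.6939, 0.0487, 0.0464]
tool_rot: [-1.075, -2.205, -0.413]
contact_force: [5.8, 1.2, 3.6]
opening: 0.0353
grip_force: 36.3
```

```bash
python3 -m handwheel '[{"gripper":1,"offset":[-1,0,0.9],"rotation":[0,0,0]},{"gripper":1,"offset":[-2,0,1.7],"rotation":[0,0,0]},{"gripper":1,"offset":[-3,0,2.6],"rotation":[0,0,0]},{"gripper":1,"offset":[-4,0,3.4],"rotation":[0,0,0]},{"gripper":1,"offset":[-4,0,3.4],"rotation":[0,0,0]},{"gripper":1,"offset":[-4,0,3.4],"rotation":[0,0,0]},{"gripper":1,"offset":[-4,0,3.4],"rotation":[0,0,0]},{"gripper":1,"offset":[-4,0,3.4],"rotation":[0,0,0]}]'
python3 - <<'E'
from h import *
from station import ctrl
go(); S=ctrl.get_image("side")
cv2.imwrite("pics/c1.png",cv2.resize(S["image"][130:290,270:430,::-1],(560,560)))
E
```

```text
t: 19.65
tool_pos: [0.6943, 0.0482, 0.0412]
tool_rot: [-1.075, -2.204, -0.413]
contact_force: [5.7, 1.6, 3.3]
opening: 0.0357
grip_force: 36.5
t 19.65 p [0.6943 0.0482 0.0412] F [5.7 1.6 3.3] open 0.0357 grip 36.5 q [-0.21  0.71  1.23  0.45  1.78 -0.92]
```

I have used all 10 picture views, so I check by force from here: a gentle further push to feel for the stop.

```bash
python3 -m handwheel '[{"gripper":1,"offset":[-0.7,0,0.7],"rotation":[0,0,0]},{"gripper":1,"offset":[-1.4,0,1.5],"rotation":[0,0,0]},{"gripper":1,"offset":[-2,0,2.2],"rotation":[0,0,0]},{"gripper":1,"offset":[-2.7,0,3],"rotation":[0,0,0]},{"gripper":1,"offset":[-2.7,0,3],"rotation":[0,0,0]},{"gripper":1,"offset":[-2.7,0,3],"rotation":[0,0,0]},{"gripper":1,"offset":[-2.7,0,3],"rotation":[0,0,0]},{"gripper":1,"offset":[-2.7,0,3],"rotation":[0,0,0]}]'
python3 - <<'E'
from h import *
from station import ctrl
go()
# numeric look: pixel columns through cover/lip on both sides of the gripper, in side view
S=ctrl.get_image("side"); im=cv2.cvtColor(S["image"],cv2.COLOR_RGB2HSV)
for y in(110,-110):
  for z in range(30,130,6):
    a=np.arcsin(np.clip((z-40)/165,-1,1)); x=-165*np.cos(a) if z>42 else -168
    u,v=proj(S,binW((x,y,z)))[0].round().astype(int); print(y,z,(u,v),S["image"][v,u],end=" ")
  print()
E
```

```text
t: 20.7
tool_pos: [0.6943, 0.0482, 0.0406]
tool_rot: [-1.072, -2.203, -0.414]
contact_force: [1.9, -0.1, 13.7]
opening: 0.0356
grip_force: 37.0
t 20.7 p [0.6943 0.0482 0.0406] F [ 1.9 -0.1 13.7] open 0.0356 grip 37.0 q [-0.21  0.71  1.23  0.45  1.78 -0.92]
110 30 (np.int64(313), np.int64(257)) [112  77  51] 110 36 (np.int64(313), np.int64(255)) [110  76  51] 110 42 (np.int64(313), np.int64(253)) [100  67  45] 110 48 (np.int64(313), np.int64(251)) [146 121  88] 110 54 (np.int64(313), np.int64(249)) [151 125  93] 110 60 (np.int64(314), np.int64(247)) [237 205 161] 110 66 (np.int64(314), np.int64(246)) [170 140 103] 110 72 (np.int64(314), np.int64(244)) [73 47 35] 110 78 (np.int64(314), np.int64(242)) [76 50 36] 110 84 (np.int64(314), np.int64(239)) [78 52 40] 110 90 (np.int64(314), np.int64(237)) [73 48 34] 110 96 (np.int64(314), np.int64(235)) [80 51 39] 110 102 (np.int64(314), np.int64(233)) [85 57 40] 110 108 (np.int64(314), np.int64(230)) [84 55 42] 110 114 (np.int64(314), np.int64(228)) [85 56 41] 110 120 (np.int64(314), np.int64(225)) [88 58 43] 110 126 (np.int64(314), np.int64(2
[... 213 characters left out ...]
  64  55] -110 54 (np.int64(396), np.int64(246)) [113  63  56] -110 60 (np.int64(396), np.int64(244)) [118  67  60] -110 66 (np.int64(397), np.int64(242)) [121  70  61] -110 72 (np.int64(397), np.int64(240)) [127  74  65] -110 78 (np.int64(397), np.int64(238)) [130  78  68] -110 84 (np.int64(397), np.int64(236)) [134  78  69] -110 90 (np.int64(397), np.int64(234)) [136  80  71] -110 96 (np.int64(398), np.int64(232)) [142  84  73] -110 102 (np.int64(398), np.int64(229)) [61 35 30] -110 108 (np.int64(398), np.int64(227)) [142  84  74] -110 114 (np.int64(398), np.int64(225)) [141  83  73] -110 120 (np.int64(398), np.int64(222)) [141  85  74] -110 126 (np.int64(398), np.int64(219)) [145  88  78]
```

```bash
python3 - <<'E'
from h import *
from station import ctrl
D=pickle.load(open("d0.pkl","rb"))["side"]; S=ctrl.get_image("side")
def prof(I,y,a0,a1):
  print(y,end=": ")
  for a in np.arange(a0,a1,.02):
    u,v=proj(I,binW((-165*np.cos(a),y,40+165*np.sin(a))))[0]
    px=cv2.getRectSubPix(I["image"],(1,1),(float(u),float(v)))[0,0]; print(f"{a:.2f}:{px[0]},{px[2]}",end=" ")
  print()
for y in(110,60): prof(D,y,1.2,1.62)
for y in(110,80): prof(S,y,-.1,.36)
E
```

```text
110: 1.20:126,75 1.22:79,40 1.24:65,29 1.26:64,32 1.28:65,29 1.30:67,30 1.32:65,31 1.34:63,30 1.36:64,31 1.38:61,29 1.40:100,56 1.42:130,77 1.44:138,83 1.46:159,98 1.48:205,134 1.50:219,146 1.52:224,151 1.54:221,147 1.56:182,110 1.58:146,79 1.60:120,57 1.62:115,54 
60: 1.20:124,75 1.22:80,42 1.24:66,32 1.26:66,31 1.28:65,30 1.30:64,30 1.32:65,32 1.34:64,31 1.36:61,27 1.38:74,36 1.40:105,60 1.42:131,79 1.44:131,79 1.46:179,114 1.48:206,135 1.50:216,145 1.52:222,150 1.54:213,140 1.56:176,106 1.58:137,71 1.60:118,57 1.62:112,53 
110: -0.10:113,53 -0.08:113,52 -0.06:112,51 -0.04:109,50 -0.02:102,47 0.00:100,46 0.02:124,65 0.04:141,82 0.06:149,92 0.08:151,94 0.10:162,101 0.12:207,136 0.14:201,130 0.16:121,68 0.18:78,37 0.20:74,35 0.22:76,37 0.24:77,36 0.26:86,41 0.28:77,37 0.30:76,36 0.32:75,36 0.34:79,39 
80: -0.10:114,52 -0.08:116,53 -0.06:115,53 -0.04:109,50 -0.02:104,48 0.00:106,48 0.02:121,59 0.04:146,88 0.06:150,93 0.08:153,95 0.10:151,93 0.12:235,160 0.14:177,110 0.16:86,45 0.18:71,34 0.20:73,35 0.22:76,38 0.24:78,37 0.26:76,38 0.28:74,37 0.30:75,36 0.32:78,38 0.34:81,38
```

The light bottom rail moved from an arc angle of 1.395 to 0.02, directly onto the lip, and the force rose to 14 N at a standstill. So the cover is shut, and I release and back off.

```bash
python3 -m handwheel '[{"gripper":-0.5,"offset":[0,0,0],"rotation":[0,0,0]},{"gripper":-0.5,"offset":[0,0,0],"rotation":[0,0,0]},{"gripper":-0.5,"offset":[0,0,0],"rotation":[0,0,0]},{"gripper":-0.5,"offset":[0,0,0],"rotation":[0,0,0]},{"gripper":-0.5,"offset":[0,0,-10],"rotation":[0,0,0]},{"gripper":-0.5,"offset":[0,0,-35],"rotation":[0,0,0]},{"gripper":-0.5,"offset":[0,0,-70],"rotation":[0,0,0]},{"gripper":-0.5,"offset":[0,0,-110],"rotation":[0,0,0]}]'
python3 -m handwheel '[{"gripper":-0.5,"offset":[0,0,-30],"rotation":[0,0,0]},{"gripper":-0.5,"offset":[0,0,-60],"rotation":[0,0,0]},{"gripper":-0.5,"offset":[0,0,-90],"rotation":[0,0,0]},{"gripper":-0.5,"offset":[0,0,-110],"rotation":[0,0,0]},{"gripper":-0.5,"offset":[0,0,-120],"rotation":[0,0,0]},{"gripper":-0.5,"offset":[0,0,-120],"rotation":[0,0,0]},{"gripper":-0.5,"offset":[0,0,-120],"rotation":[0,0,0]},{"gripper":-0.5,"offset":[0,0,-120],"rotation":[0,0,0]}]'
python3 - <<'E'
from h import *
from station import ctrl
go(); S=ctrl.get_image("side"); D=pickle.load(open("d0.pkl","rb"))["side"]
for y in(110,80,-60,-100):
  print(y,end=": ")
  for a in np.arange(-.06,.2,.02):
    u,v=proj(S,binW((-165*np.cos(a),y,40+165*np.sin(a))))[0]; px=cv2.getRectSubPix(S["image"],(1,1),(float(u),float(v)))[0,0]; print(f"{a:.2f}:{px[0]}",end=" ")
  print()
# cup unchanged? compare its patch with the start
a,b=[cv2.cvtColor(i["image"],cv2.COLOR_RGB2GRAY)[300:355,150:200].astype(int) for i in(S,D)]; print("cup diff",np.abs(a-b).mean().round(1))
# pull: grey pixels near predicted position at q=0
u,v=proj(S,binW((-193,0,67)))[0]; print("pred pull",u,v)
im=S["image"].astype(int)[int(v)-15:int(v)+15,int(u)-20:int(u)+20]; m=(np.ptp(im,axis=2)<18)&(im.mean(2)>60); ys,xs=np.nonzero(m); print(len(xs),xs.mean()+int(u)-20,ys.mean()+int(v)-15)
E
```

```text
t: 21.8
tool_pos: [0.7391, -0.0102, 0.1195]
tool_rot: [-1.073, -2.202, -0.411]
contact_force: [0.6, -0.2, 0.5]
opening: 0.0639
grip_force: 0.0
t: 22.8
tool_pos: [0.7879, -0.0722, 0.2066]
tool_rot: [-1.073, -2.2, -0.41]
contact_force: [0.4, -0.6, 0.0]
opening: 0.0644
grip_force: 0.0
t 22.8 p [ 0.7879 -0.0722  0.2066] F [ 0.4 -0.6  0. ] open 0.0644 grip 0.0 q [-0.32  0.85  0.74  0.46  2.15 -0.85]
110: -0.06:115 -0.04:112 -0.02:103 0.00:102 0.02:127 0.04:144 0.06:152 0.08:154 0.10:166 0.12:210 0.14:204 0.16:124 0.18:80 
80: -0.06:118 -0.04:112 -0.02:106 0.00:108 0.02:124 0.04:149 0.06:152 0.08:154 0.10:153 0.12:238 0.14:180 0.16:88 0.18:72 
-60: -0.06:94 -0.04:102 -0.02:104 0.00:104 0.02:105 0.04:103 0.06:88 0.08:67 0.10:63 0.12:71 0.14:116 0.16:159 0.18:159 
-100: -0.06:160 -0.04:159 -0.02:158 0.00:157 0.02:157 0.04:157 0.06:158 0.08:158 0.10:159 0.12:166 0.14:137 0.16:96 0.18:125 
cup diff 14.0
pred pull 357.35133104237 251.53125441096938
82 358.2682926829268 249.2926829268293
```

```bash
python3 - <<'E'
from h import *
from station import ctrl
S=ctrl.get_image("side"); D=pickle.load(open("d0.pkl","rb"))["side"]
r=cv2.matchTemplate(S["image"][290:370,140:215],D["image"][305:352,156:193],cv2.TM_CCOEFF_NORMED); print(cv2.minMaxLoc(r),"expect loc (16,15)")
print(ctrl.finish_job())
E
```

```text
(-0.12831999361515045, 0.9763936996459961, (38, 0), (16, 15)) expect loc (16,15)
the job is handed in; nothing more can be done
None
```

The job is handed in at about 23 s: the carton stands upright in the bin, the cover is rolled fully shut against its stop, the cup has not moved, and the jar was unmoved when last seen before the cover closed.

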